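# Park the indexing plunger of the cylinder slide

## Task

Unlock the slide that carries the tall round cylinder: pull its spring plunger knob straight up, twist it clockwise (seen from above) until its cross pin is over the shallow rest notch, let it down into the notch and let go, so that it stays retracted. Leave the plunger of the slide with the low square block locked as it is.

Things in the scene. Friction and masses are not known exactly. Their poses are not given: they have to be found in the camera images.
- cyl_grip (a point): Knob to park: a black upright bar 46 x 14 mm, 28 mm high, on a vertical plunger; 118 mm along the slide from it stands the tall turned aluminium cylinder (48 mm across, tip 122 mm above the table). Point on the plunger axis, 12 mm below the knob's top, 110 mm above the table while locked; moves with the knob: x along its length, y across its 14 mm thickness (pinch so), z up. Place and yaw vary.
- cyl_lift (a joint): How far that plunger is pulled up (m). 0: locked, its 6 mm cross pin deep in the slot of the steel sleeve below the knob (sleeve 42 mm across, top 82 mm above the table, 12 mm under the locked knob). Free to twist above 0.014; hard stop 0.028; pull to about 0.020; rests at about 0.0107 in the notch. A spring pulls it down with 5 N at 0, 10.6 N at the stop.
- cyl_turn (a joint): Twist of that knob (rad), growing clockwise seen from above: 0 locked, 1.05 (60 degrees) at the bottom of the shallow V rest notch in the sleeve's top, stop at 1.40. Turns easily once lifted; let down between about 0.8 and 1.4, the pin slides to the notch bottom by itself.
- block_grip (a point): The like knob, point and axes on the other slide, which carries the low square block (52 x 44 mm, top 62 mm above the table). Locked: leave it. Each slide is fixed to the table: black base 140 x 240 mm, blue plate (top 32 mm), dark bridge 128 x 50 mm (top 56 mm) under the knob; the two may be swapped.

How it is judged:
By the outcome, as a careful person would: the job done as asked, in the order asked, and still so for the second after the job is handed in, with the robot touching nothing.
It also fails if it takes over 32 s, if anything falls off the work surface, if the arm or the gripper's body presses on something with over 40 N, if the wrist force passes 120 N, or if a joint passes its speed limit or range.

## Robot

A 6-joint arm with a two-finger parallel gripper is mounted at the origin on the work surface. World frame = base frame: x ahead of the robot, y to its left, z up, the work surface at z = 0. Lengths are in m, angles in rad, forces in N, time in s.
With the tool pointing down it reaches from about 0.275 to 0.975 m from the base axis. Payload 8.4 kg.
Tool frame: the origin (TCP) lies at the very end of the fingers, on their centre line; the grasp point (between the pads) lies 19 mm behind it (env.tcp_to_grasp is the distance from the TCP to the grasp point, in m); z points along the fingers, x is the direction in which the jaws open and shut, and the axes are right-handed (so a half turn about z gives the same grasp; the last joint's range is limited). The gripper opens to 92 mm and grips with 3 to 60 N. Pads are 20 mm wide; open, the fingers measure 128 mm over their backs; the gripper's body (75 mm by 189 mm) begins 69 mm behind the grasp point.
Start: joints at [1.235, 0.353, 1.633, -0, 1.155, -0.002], TCP at [0.205, 0.591, 0.215] pointing down, gripper open.
Joint ranges: [-2.63, 2.63], [-0.92, 2.1], [0.06, 2.66], [-1.3, 4.44], [0, 2.69], [-3.02, 3.02]. Speed limits (rad/s): [2.22, 2.22, 2.79, 3.14, 3.14, 3.14].

## Interface

Orientations are given as a unit quaternion [w, x, y, z].
In Python, from rig import env gives the robot as it stands. The module is installed in compiled form; this text tells all that it offers.
- The arm moves only by the tool apply_moves, never from a script. Its argument "moves" is a list of rows, each an object with "delta_pos": the shift along the tool's x, y, z in cm, a list of three; "turn": the turn about the tool's z in degrees. In form: [{"delta_pos": [tx, ty, tz], "turn": turn}, ...]. A call has 1 to 12 rows; each row shifts and turns the pose as measured when the row begins, along the tool's axes as they then stand; what a row does not reach is not made up. A row lasts 1/10 s, in which the tool goes at most 50 mm and 8.59 degrees, less where a joint would pass 70% of its speed; a pose out of reach is approached as far as the arm can. A call with a gripper value outside its range is refused whole. "fingers" is the closure in counts, from 0 (fully open) to 255 (shut), set as the call begins (left out, the last holds). The fingers move at their own pace and stop on an object; "newtons" is the grip in N (left out, the last holds). Time passes only in rows, so rows that do not move let the fingers close. It gives the time, the measured TCP pose, the force and the opening at its end, in the units of the state.
- env.sense(): the state, without advancing time (a new reading comes with each control period).
- env.snapshot(name): name is "side" or "top" or "wrist"; returns a dict with "pixels" (420x560x3 uint8, red, green, blue), "fx", "fy", "cx", "cy" (pixels), "dist_coeffs" ([k1, k2, p1, p2, k3] as OpenCV has them; the pictures are not rectified), "world_to_cam" (4x4, takes a point from world to camera coordinates). Camera axes: x right, y down, z forward; pixel columns grow to the right and rows downward; lengths in m; the calibration is good to about 2 mm. A picture is of the moment at which its call begins. There is no depth.
- env.sign_off(): hands the job in, once; it reports no verdict.
Trained networks look in the newest picture that a camera, given by its name, has taken for a name from the list of things; names that differ only in an ending like _2 or _b are one class to them, and where a whole thing is asked for, a point or a joint stands for the part that bears it (a point fixed in the world has none). Each returns a list of dicts, best first, with "confidence" (0 to 1); they miss things now and then, are a little off and sometimes report something else, mostly with a low value. They report only what shows in the picture. A call takes as long as a camera call.
- env.find_in(camera, name): "location" ([column, row] in pixels, amid what is visible of it).
- env.regions_of(camera, name): "region" (420x560 bool, what is visible of it) and "location" ([column, row] in pixels, amid what is visible of it).
The state is a dict: "time": time; "joints": joint angles; "dq": joint speeds; "joint_efforts": joint torques, N m; "position": TCP position; "tool_rot": TCP orientation; "force": force on the tool from outside, world axes, zero at the start; "moment": the same for the moment, N m; "opening": finger opening in m.
Only numpy, scipy, OpenCV 4.12 (cv2) and the standard library are available. Lean on these libraries where they do the work, as an engineer would, in place of code of your own. Each camera call takes 0.05 s, during which the arm holds its last target. There are 200 camera calls.

## Working session

There is one attempt and no reset: what is moved stays moved. The work goes in short steps, Python scripts to look and compute and a tool call to move; the robot and the scene stay as the last step left them, time stands still between calls to the robot, and variables do not carry over. Pictures are saved under pics/ and viewed, about 8 in all and at most 12, crops included, and the job is handed in when it is done.

Besides the shell and the picture viewer there is one more tool, called as name([rows], argument=value, ...), one row to a line, values as JSON. apply_moves: Moves the arm, as the interface text tells. Its arguments: {"type":"object","properties":{"moves":{"type":"array"},"fingers":{"type":"number"},"newtons":{"type":"number"}},"required":["moves"]}

```bash
mkdir -p pics
cat > h.py <<'E'
import numpy as np, cv2
from rig import env
def K(s): return np.array([[s['fx'],0,s['cx']],[0,s['fy'],s['cy']],[0,0,1]]), np.array(s['dist_coeffs'])
def ray(s,px):
    k,d=K(s); u=cv2.undistortPoints(np.array([[px]],float),k,d)[0,0]
    T=np.array(s['world_to_cam']); R=T[:3,:3]; return -R.T@T[:3,3], R.T@np.r_[u,1]
def at_z(s,px,z):
    o,v=ray(s,px); return o+v*(z-o[2])/v[2]
def tri(a):
    A=0;b=0
    for s,px in a:
        o,v=ray(s,px); v=v/np.linalg.norm(v); P=np.eye(3)-np.outer(v,v); A=A+P; b=b+P@o
    return np.linalg.solve(A,b)
def save(s,n,crop=None,f=1):
    im=s['pixels'][:,:,::-1]
    if crop: c=crop; im=im[c[1]:c[3],c[0]:c[2]]
    cv2.imwrite('pics/'+n,cv2.resize(im,None,fx=f,fy=f,interpolation=cv2.INTER_CUBIC))
E
python3 - <<'E'
from h import *
S={}
for c in('top','side'):
    s=S[c]=env.snapshot(c)
    for n in('cyl_grip','block_grip'):
        for d in env.regions_of(c,n):
            r=d['region'].astype('uint8'); ys,xs=np.nonzero(r)
            print(c,n,round(d['confidence'],2),np.round(d['location'],1),r.sum(),cv2.minAreaRect(np.c_[xs,ys].astype(np.float32)) if r.sum()>5 else '', np.round(at_z(s,d['location'],.11),3))
im=np.hstack([S[c]['pixels'] for c in S])
cv2.imwrite('pics/a.png',S['top']['pixels'][:,:,::-1]);cv2.imwrite('pics/b.png',S['side']['pixels'][:,:,::-1])
print(env.sense())
E
```

```text
top cyl_grip 0.49 [156.7 238.9] 280 ((155.41078186035156, 239.6840057373047), (24.632314682006836, 21.522789001464844), 52.43141174316406) [0.513 0.148 0.11 ]
top block_grip 0.74 [393.1 219.7] 314 ((393.0746154785156, 215.5829315185547), (19.697296142578125, 24.30571746826172), 48.01278305053711) [ 0.55  -0.267  0.11 ]
top block_grip 0.63 [156.8 240.7] 336 ((154.9350128173828, 238.39891052246094), (24.63451385498047, 21.450050354003906), 57.2647705078125) [0.51  0.147 0.11 ]
side cyl_grip 0.75 [319.8 141.3] 274 ((319.0000305175781, 143.00001525878906), (22.62741470336914, 14.142135620117188), 45.0) [ 0.56  -0.272  0.11 ]
side block_grip 0.77 [183.5 302.2] 473 ((187.01707458496094, 299.7547912597656), (36.70589065551758, 23.436033248901367), 79.04593658447266) [0.512 0.159 0.11 ]
{'time': 0.3, 'joints': array([ 1.23458529e+00,  3.53243211e-01,  1.63361961e+00,  1.88794179e-05,
        1.15519047e+00, -2.40836861e-03]), 'dq': array([-0.00100149, -0.0023709 , -0.00277758, -0.00109416,  0.00029341,
       -0.00072226]), 'joint_efforts': array([-4.21156774e-04, -5.93203604e+01, -3.34034443e+01,  6.96418178e-02,
        2.04011454e-02, -1.04955104e-04]), 'position': array([0.20472401, 0.59036242, 0.21433689]), 'tool_rot': array([ 1.26041435e-04,  8.14753120e-01,  5.79807986e-01, -1.92963343e-04]), 'force': array([-0.0107212 , -0.08332331, -0.06032595]), 'moment': array([0.03482583, 0.02708088, 0.02528018]), 'opening': 0.09177625107972481}
```

View pics/a.png

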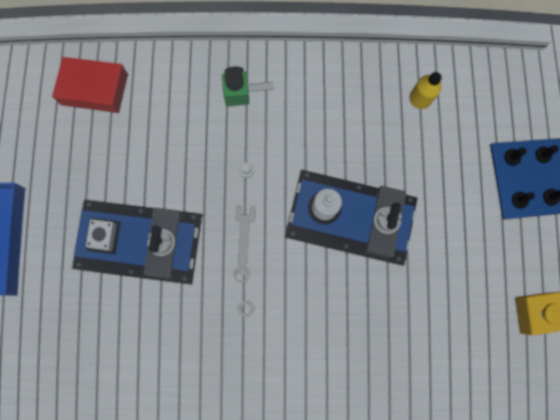

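View pics/b.png

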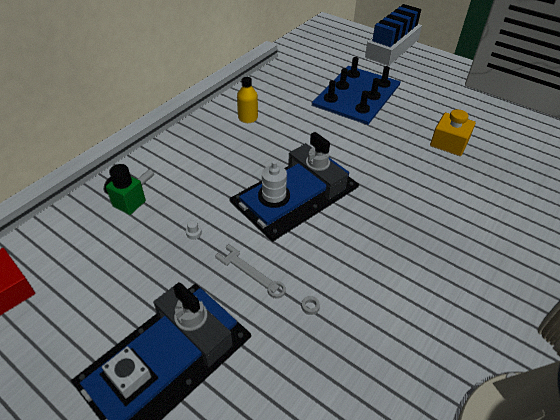

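The pictures show the cylinder slide on the right in the top view, with its knob near (394,215). In the side view that knob is near (320,143). The networks' `cyl_grip` in the top view is on the wrong slide: (157,239) is the block slide. I'm moving above the right one for a wrist look.

apply_moves([
  {"delta_pos":[-3.5,3.05,-0.5],"turn":0},
  {"delta_pos":[-3.5,3.05,-0.5],"turn":0},
  {"delta_pos":[-3.5,3.05,-0.5],"turn":0},
  {"delta_pos":[-3.5,3.05,-0.5],"turn":0},
  {"delta_pos":[-3.5,3.05,-0.5],"turn":0},
  {"delta_pos":[-3.5,3.05,-0.5],"turn":0},
  {"delta_pos":[-3.5,3.05,-0.5],"turn":0},
  {"delta_pos":[-3.5,3.05,-0.5],"turn":0},
  {"delta_pos":[-3.5,3.05,-0.5],"turn":0},
  {"delta_pos":[-3.5,3.05,-0.5],"turn":0},
  {"delta_pos":[-3.5,3.05,-0.5],"turn":0},
  {"delta_pos":[-3.5,3.05,-0.5],"turn":0},
])

```text
time: 1.5
position: [0.418, 0.0598, 0.2761]
tool_rot: [0.001, 0.812, 0.584, 0.003]
force: [1.3, 0.7, -0.6]
opening: 0.0919
```

Run:
```python
from h import *
t=env.snapshot('top');s=env.snapshot('side')
print(tri([(t,(394,215)),(s,(320,143))]))
a=cv2.resize(t['pixels'][165:270,275:425],None,fx=4,fy=4,interpolation=2);b=cv2.resize(s['pixels'][120:220,240:370],None,fx=4,fy=4,interpolation=2)
cv2.imwrite('pics/c.png',a[:,:,::-1])
print(env.sense()['position'])
```

```text
[ 0.5577049  -0.26907682  0.10887743]
[0.41958887 0.05700458 0.27645125]
```

View pics/c.png

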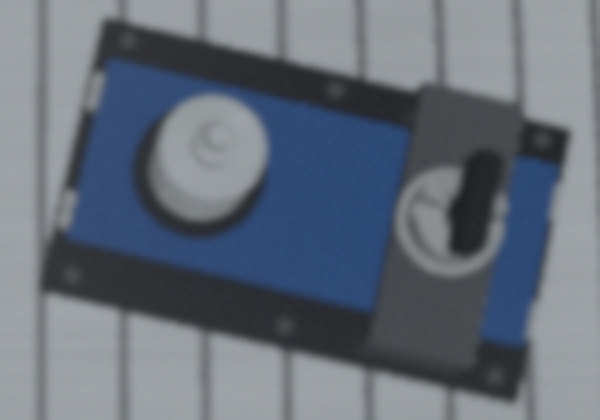

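The crop shows the bar from (485,160) to (465,245), lying along the bridge. Triangulation puts it at about (0.558, -0.269, 0.109), which matches the stated 110 mm height.

apply_moves([
  {"delta_pos":[-3.4,3.0,0],"turn":-1},
  {"delta_pos":[-3.4,3.0,0],"turn":-1},
  {"delta_pos":[-3.4,3.0,0],"turn":-1},
  {"delta_pos":[-3.4,3.0,0],"turn":-1},
  {"delta_pos":[-3.4,3.0,0],"turn":-1},
  {"delta_pos":[-3.4,3.0,0],"turn":-1},
  {"delta_pos":[-3.4,3.0,0],"turn":-1},
  {"delta_pos":[-1.5,1.2,0],"turn":0},
  {"delta_pos":[0,0,0],"turn":0},
])

```text
time: 2.5
position: [0.5708, -0.2535, 0.2758]
tool_rot: [0.001, 0.774, 0.633, 0.005]
force: [-0.3, -0.2, 0.4]
opening: 0.0923
```

Run:
```python
from h import *
s=env.snapshot('wrist'); save(s,'d.png'); st=env.sense(); print(st['position'],st['tool_rot'],st['joints'])
for d in env.regions_of('wrist','cyl_grip'):
    r=d['region'].astype('uint8'); ys,xs=np.nonzero(r)
    print(round(d['confidence'],2),d['location'],r.sum(),cv2.minAreaRect(np.c_[xs,ys].astype(np.float32)),at_z(s,d['location'],.12))
k,dc=K(s);T=np.array(s['world_to_cam'])
pp=lambda p:cv2.projectPoints(np.array([p],float),cv2.Rodrigues(T[:3,:3])[0],T[:3,3],k,dc)[0].ravel()
print(pp([.558,-.269,.122]),-T[:3,:3].T@T[:3,3],T[2,:3])
```

```text
[ 0.57024979 -0.25236851  0.27573624] [6.54747820e-04 7.74189168e-01 6.32938287e-01 4.45291032e-03] [-0.423311    0.29798781  1.57276646  0.00774547  1.26570398 -1.79632039]
0.73 [267.7, 182.0] 734 ((267.5226135253906, 184.47509765625), (34.37357711791992, 37.8042106628418), 42.273685455322266) [ 0.55293845 -0.26760354  0.12      ]
[267.34482676 187.19702896] [ 0.49167116 -0.23878815  0.44692803] [ 0.28188594 -0.05150912 -0.95806426]
```

View pics/d.png

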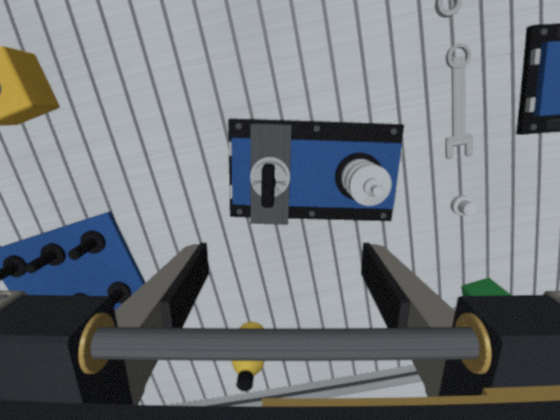

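The wrist view shows the knob, vertical in the image, at (268,186) on the left of the blue plate. It is already nearly aligned with the jaws. I'll fit the 46 x 14 x 28 mm box to its silhouette.

```bash
cat > fit.py <<'E'
from h import *
from scipy.optimize import minimize
def fit(cams,lift=0,x0=(.557,-.269,-.2),thr=38):
    obs=[]
    for c in cams:
        s=env.snapshot(c);T=np.array(s['world_to_cam']);k,d=K(s);rv=cv2.Rodrigues(T[:3,:3])[0]
        pr=lambda P,rv=rv,T=T,k=k,d=d:cv2.projectPoints(P,rv,T[:3,3],k,d)[0][:,0]
        u,v=pr(np.array([[x0[0],x0[1],.11+lift]]))[0]; a,b=int(u)-32,int(v)-32
        g=s['pixels'][b:b+64,a:a+64].max(2); g=cv2.resize(g,None,fx=4,fy=4,interpolation=cv2.INTER_LINEAR)
        m=(g<thr).astype('uint8'); n,l,st,_=cv2.connectedComponentsWithStats(m)
        i=l[100:156,100:156]; i=np.bincount(i[i>0]).argmax(); m=(l==i).astype('uint8'); print(c,'area',m.sum()/16, st[i])
        obs.append((pr,a,b,m))
    def cost(p):
        c,s_=np.cos(p[2]),np.sin(p[2]);t=0
        P=np.array([[p[0]+c*i-s_*j,p[1]+s_*i+c*j,z+lift] for i in(-.023,.023) for j in(-.007,.007) for z in(.094,.122)])
        for pr,a,b,m in obs:
            q=(pr(P)-[a,b]+.5)*4-.5; h=cv2.convexHull(q.astype(np.float32)); z=np.zeros((256,256),'uint8')
            cv2.fillConvexPoly(z,np.round(h*16).astype(int),1,shift=4)
            t+=1-(z&m).sum()/max((z|m).sum(),1)
        return t/len(obs)
    p=np.array(x0)
    for k in(1,.4):
        sim=p+np.vstack([np.zeros(3),np.diag([.006*k,.006*k,.2*k])]); p=minimize(cost,p,method='Nelder-Mead',options=dict(initial_simplex=sim,xatol=1e-5,fatol=1e-4)).x
    print(cams,'xy',p[:2].round(4),'yaw deg',np.degrees(p[2]).round(1),'1-IoU',round(cost(p),3)); return p
E
python3 - <<'E'
from fit import *
for c in(['wrist'],['top'],['wrist','top']): p=fit(c)
s=env.sense(); from scipy.spatial.transform import Rotation as R
q=s['tool_rot']; M=R.from_quat(np.r_[q[1:],q[0]]).as_matrix(); print(M.round(3), s['position']); print('delta tool cm',100*M.T@(np.r_[p[:2],.11-.019]-s['position']), 'toolx yaw',np.degrees(np.arctan2(M[1,0],M[0,0])))
E
```

```text
wrist area 456.4375 [ 109   52   53  170 7303]
['wrist'] xy [ 0.5602 -0.2693] yaw deg -17.5 1-IoU 0.266
top area 36.3125 [108  85  25  75 581]
['top'] xy [ 0.5604 -0.263 ] yaw deg -41.9 1-IoU 0.863
wrist area 464.0 [ 105   53   54  170 7424]
top area 35.875 [108  86  26  70 574]
['wrist', 'top'] xy [ 0.56   -0.2692] yaw deg -17.6 1-IoU 0.569
[[ 0.196  0.98   0.009]
 [ 0.981 -0.196  0.004]
 [ 0.006  0.008 -1.   ]] [ 0.56962896 -0.25066111  0.27688048]
delta tool cm [-2.11969941 -0.7179937  18.57091988] toolx yaw 78.6717112767671
```

Run:
```python
from h import *
s=env.snapshot('wrist'); im=s['pixels']; print(im[155:215:3,252:284:2].max(2))
save(s,'e.png',(220,115,410,230),4)
# bridge edges via plate corners: base outline
```

```text
[[ 79  82  80  79  80  79  80  80  81  77  82  81  80  83  79  79]
 [ 80  83  83  76  92 104 122 128 133 124 111  92  85  80  78  78]
 [ 81  85 116 149 158 158 155 147 148 152 159 159 152 124  90  79]
 [ 97 146 159 146 134 120  94  94 102 119 128 126 134 151 155 118]
 [153 152 142 155 120  28  22  21  24  27 110 160 148 121 139 159]
 [157 155 159 148  53  25  25  19  24  18  90 161 160 158 133 136]
 [157 158 157 145  35  27  23  29  30  22  90 160 158 159 159 131]
 [158 157 159 146  35  25  30  26  27  16  95 158 161 159 160 159]
 [160 159 161 147  35  26  20  32  30  18  88 157 158 160 160 161]
 [141 127 120 110  32  27  25  24  21  18  27 115 129 133 134 140]
 [139 148 151 141  30  25  32  22  23  22  37 141 148 143 133 126]
 [153 156 155 141  30  32  29  28  21  22  76 137 153 155 156 156]
 [120 153 157 141  28  25  29  30  21  16 100 146 143 148 155 130]
 [ 83 107 145 141  26  21  25  23  20  19 103 151 144 122  95  79]
 [ 81  83  81  85  25  28  21  25  27  24 108 109  85  81  78  79]
 [ 81  82  84  73  29  26  24  24  27  22  63  78  80  79  78  75]
 [ 82  80  80  72  24  25  25  27  23  23  78  76  79  81  77  77]
 [ 81  82  80  73  35  24  23  29  20  34  74  77  80  80  80  80]
 [ 82  81  81  82  77  70  70  70  71  77  79  80  80  80  80  78]
 [ 83  83  81  82  83  78  80  81  81  81  81  78  82  78  80  77]]
```

View pics/e.png

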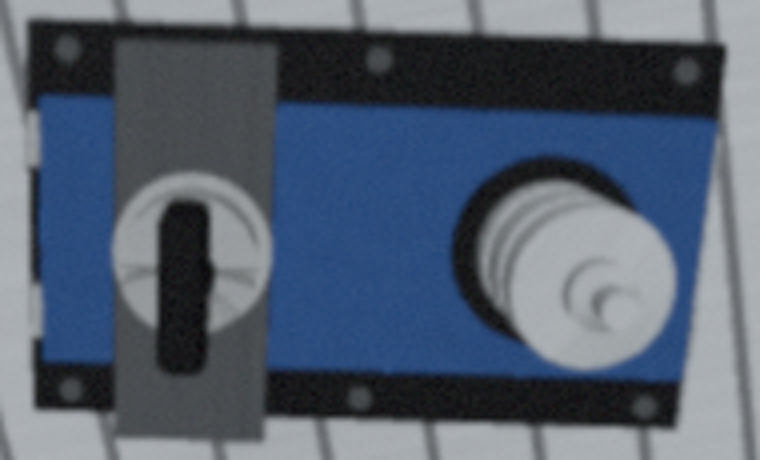

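Run:
```python
from h import *
s=env.snapshot('wrist');T=np.array(s['world_to_cam']);k,d=K(s);rv=cv2.Rodrigues(T[:3,:3])[0]
pr=lambda P:cv2.projectPoints(np.array(P,float),rv,T[:3,3],k,d)[0][:,0]
print(s['fx'],d)
im=np.repeat(np.repeat(s['pixels'].max(2)[150:225,235:305],8,0),8,1).copy()
for (x,y,w) in[(.558,-.269,-11.5)]:
    c,n=np.cos(np.radians(w)),np.sin(np.radians(w))
    for z in(.094,.122): print(z,pr([[x+c*i-n*j,y+n*i+c*j,z] for i in(-.023,.023) for j in(-.007,.007)]).round(1).tolist())
# measured pixels at knob top plane
for px in [(266.5,207.3),(265.5,165.5),(260,195),(271.5,195)]: print(px,at_z(s,px,.122).round(4),at_z(s,px,.094).round(4))
# bridge edges (z=.056): left edge & right edge ; crop coords/4+offset
B=[(114,40),(114,435),(277,45),(263,438)]
for b in B: print(at_z(s,(220+b[0]/4,115+b[1]/4),.056).round(4))
# sleeve ring centre at z=.082
print('sleeve',at_z(s,(220+192/4,115+253/4),.082).round(4))
st=env.sense();print(st['position'],st['tool_rot'])
```

```text
310.54517528799164 [-0.03612911  0.          0.          0.          0.        ]
0.094 [[260.1, 163.2], [272.4, 163.2], [260.8, 202.2], [272.7, 202.2]]
0.122 [[258.2, 166.9], [271.5, 166.9], [259.1, 208.9], [271.9, 208.9]]
(266.5, 207.3) [ 0.579  -0.2721  0.122 ] [ 0.5866 -0.2752  0.094 ]
(265.5, 165.5) [ 0.5341 -0.2635  0.122 ] [ 0.5379 -0.2658  0.094 ]
(260, 195) [ 0.5641 -0.2761  0.122 ] [ 0.5705 -0.2795  0.094 ]
(271.5, 195) [ 0.5666 -0.2639  0.122 ] [ 0.5731 -0.2662  0.094 ]
[ 0.4905 -0.2788  0.056 ]
[ 0.6145 -0.3077  0.056 ]
[ 0.5017 -0.2303  0.056 ]
[ 0.6254 -0.2592  0.056 ]
sleeve [ 0.555  -0.2671  0.082 ]
[ 0.56979495 -0.25099829  0.27701548] [0.00128525 0.77346638 0.63381816 0.00475859]
```

The bridge edges measure 127 x 50 mm at z = 0.056, with yaw -13.1° and centre (0.558, -0.269). The knob agrees at about (0.5575, -0.2688), so I'll approach it and re-measure.

apply_moves([
  {"delta_pos":[-1.05,-0.5,3],"turn":0.8},
  {"delta_pos":[-1.05,-0.5,4],"turn":0.8},
  {"delta_pos":[0,0,4],"turn":0},
  {"delta_pos":[0,0,1.5],"turn":0},
  {"delta_pos":[0,0,0],"turn":0},
])

```text
time: 3.4
position: [0.5581, -0.2675, 0.1517]
tool_rot: [0.004, 0.782, 0.624, 0.006]
force: [0.9, -0.9, -0.1]
opening: 0.092
```

```bash
cat > m.py <<'E'
from h import *
from scipy.spatial.transform import Rotation as R
def state():
    s=env.sense(); q=s['tool_rot']; M=R.from_quat(np.r_[q[1:],q[0]]).as_matrix()
    print(round(s['time'],2),'pos',s['position'].round(4),'xyaw',np.degrees(np.arctan2(M[1,0],M[0,0])).round(2),'zax',M[:,2].round(4),'F',s['force'].round(1),'M',s['moment'].round(2),'op',round(s['opening'],4),'j6',s['joints'][5].round(2)); return s,M
E
python3 - <<'E'
from m import *
s,M=state(); w=env.snapshot('wrist'); save(w,'f.png')
print(100*M.T@(np.array([.5575,-.2688,.092])-s['position']))
T=np.array(w['world_to_cam']);k,d=K(w)
print(cv2.projectPoints(np.array([[.5575,-.2688,.122]]),cv2.Rodrigues(T[:3,:3])[0],T[:3,3],k,d)[0])
E
```

```text
3.4 pos [ 0.5581 -0.2675  0.1517] xyaw 77.19 zax [ 0.0155  0.0013 -0.9999] F [ 0.9 -0.9 -0.1] M [0.03 0.05 0.01] op 0.092 j6 -1.81
[-0.16707297 -0.12044467  5.96553955]
[[[282.74638036 238.13199679]]]
```

View pics/f.png

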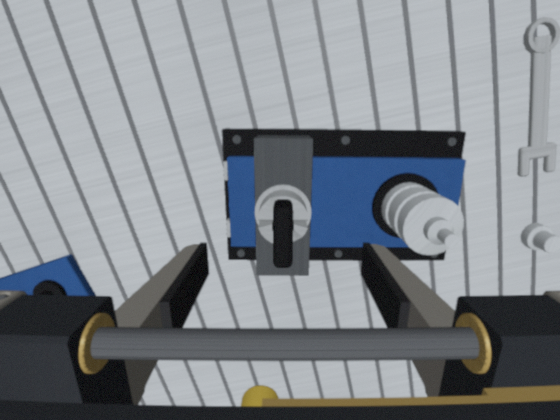

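The knob's top is at about u = 283, as projected, and lies between the fingers. I'm descending and closing on it.

apply_moves([
  {"delta_pos":[-0.15,-0.1,3],"turn":0},
  {"delta_pos":[0,0,2],"turn":0},
  {"delta_pos":[0,0,0.5],"turn":0},
  {"delta_pos":[0,0,0.3],"turn":0},
  {"delta_pos":[0,0,0],"turn":0},
])

```text
time: 3.95
position: [0.5632, -0.2699, 0.1013]
tool_rot: [0.01, 0.781, 0.624, 0.009]
force: [-0.2, 0.5, -0.2]
opening: 0.0921
```

Run:
```python
from m import *
s,M=state()
print(100*M.T@(np.array([.5575,-.2688,.092])-s['position']))
```

```text
3.95 pos [ 0.5632 -0.2699  0.1013] xyaw 77.29 zax [ 0.0265 -0.0038 -0.9996] F [-0.2  0.5 -0.2] M [0.02 0.01 0.06] op 0.0921 j6 -1.81
[-0.02177078 -0.60308555  0.91632865]
```

apply_moves([
  {"delta_pos":[0,-0.6,0.5],"turn":0},
  {"delta_pos":[0,0,0.4],"turn":0},
])

```text
time: 4.15
position: [0.5587, -0.2691, 0.0944]
tool_rot: [0.012, 0.781, 0.624, 0.01]
force: [-1.2, 0.2, 0.5]
opening: 0.092
```

Run:
```python
from m import *
s,M=state()
print(100*M.T@(np.array([.5575,-.2688,.092])-s['position']))
```

```text
4.15 pos [ 0.5587 -0.2691  0.0944] xyaw 77.3 zax [ 0.0301 -0.0056 -0.9995] F [-1.2  0.2  0.5] M [-0.01  0.04 -0.01] op 0.092 j6 -1.81
[ 0.00587127 -0.13382628  0.23670409]
```

apply_moves([
  {"delta_pos":[0,-0.1,0.2],"turn":0},
  {"delta_pos":[0,0,0],"turn":0},
  {"delta_pos":[0,0,0],"turn":0},
  {"delta_pos":[0,0,0],"turn":0},
  {"delta_pos":[0,0,0],"turn":0},
  {"delta_pos":[0,0,0],"turn":0},
  {"delta_pos":[0,0,0],"turn":0},
  {"delta_pos":[0,0,0],"turn":0},
], fingers=255, newtons=40)

```text
time: 4.95
position: [0.558, -0.2691, 0.0928]
tool_rot: [0.012, 0.781, 0.624, 0.01]
force: [0.2, -0.5, 0.3]
opening: 0.0304
```

Run:
```python
from m import *
state()
```

```text
4.95 pos [ 0.558  -0.2691  0.0928] xyaw 77.29 zax [ 0.031  -0.006  -0.9995] F [ 0.2 -0.5  0.3] M [0.02 0.04 0.01] op 0.0304 j6 -1.81
```

apply_moves([
  {"delta_pos":[0,0,0],"turn":0},
  {"delta_pos":[0,0,0],"turn":0},
  {"delta_pos":[0,0,0],"turn":0},
  {"delta_pos":[0,0,0],"turn":0},
])

```text
time: 5.35
position: [0.558, -0.2688, 0.0928]
tool_rot: [0.012, 0.781, 0.624, 0.01]
force: [-0.2, 0.2, 0.1]
opening: 0.0137
```

Run:
```python
from m import *
state()
```

```text
5.35 pos [ 0.558  -0.2688  0.0928] xyaw 77.29 zax [ 0.031  -0.0056 -0.9995] F [-0.2  0.2  0.1] M [-0.02  0.02 -0.04] op 0.0137 j6 -1.81
```

apply_moves([
  {"delta_pos":[0,0.02,-0.5],"turn":0},
  {"delta_pos":[0,0.02,-0.5],"turn":0},
  {"delta_pos":[0,0.02,-0.5],"turn":0},
  {"delta_pos":[0,0.02,-0.5],"turn":0},
  {"delta_pos":[0,0,0],"turn":0},
])

```text
time: 5.85
position: [0.5579, -0.2688, 0.1122]
tool_rot: [0.011, 0.781, 0.624, 0.01]
force: [2.8, -1.0, -9.5]
opening: 0.0137
```

Run:
```python
from m import *
s,M=state(); print(100*M.T@(np.array([.558,-.2688,.1128])-s['position']))
```

```text
5.85 pos [ 0.5579 -0.2688  0.1122] xyaw 77.29 zax [ 0.0298 -0.0053 -0.9995] F [ 2.8 -1.  -9.5] M [-0.26 -0.59 -0.03] op 0.0137 j6 -1.81
[ 0.00070098  0.01715302 -0.06312296]
```

The lift is 19.4 mm, and the -9.5 N reading is close to the roughly 9 N the spring should give there. Now the clockwise twist, first half.

apply_moves([
  {"delta_pos":[0,0,0],"turn":8},
  {"delta_pos":[0,0,0],"turn":8},
  {"delta_pos":[0,0,0],"turn":8},
  {"delta_pos":[0,0,0],"turn":8},
])

```text
time: 6.25
position: [0.5576, -0.2689, 0.1119]
tool_rot: [0.008, 0.926, 0.377, 0.013]
force: [3.4, 0.8, -9.3]
opening: 0.0137
```

Run:
```python
from m import *
s,M=state(); print(100*M.T@(np.array([.558,-.2688,.1128])-s['position']))
```

```text
6.25 pos [ 0.5576 -0.2689  0.1119] xyaw 44.34 zax [ 0.0295 -0.0061 -0.9995] F [ 3.4  0.8 -9.3] M [-0.69 -0.24 -0.01] op 0.0137 j6 -1.24
[ 0.03043908  0.02276841 -0.08647076]
```

Going well: 33° turned so far and no moment about the axis.

apply_moves([
  {"delta_pos":[0,0,0],"turn":8},
  {"delta_pos":[0,0,0],"turn":8},
  {"delta_pos":[0,0,0],"turn":8},
  {"delta_pos":[0,0,0],"turn":2.5},
  {"delta_pos":[0,0,0],"turn":0},
])

```text
time: 6.75
position: [0.5577, -0.2685, 0.1114]
tool_rot: [0.006, 0.989, 0.144, 0.014]
force: [4.7, -0.5, -9.1]
opening: 0.014
```

Run:
```python
from m import *
s,M=state(); print(100*M.T@(np.array([.558,-.2688,.1035])-s['position']))
```

```text
6.75 pos [ 0.5577 -0.2685  0.1114] xyaw 16.6 zax [ 0.0285 -0.0071 -0.9996] F [ 4.7 -0.5 -9.1] M [-0.83  0.07  0.09] op 0.014 j6 -0.75
[0.00104129 0.02205395 0.78976898]
```

That is 60.7° of turn. Now letting it down about 8 mm into the notch.

apply_moves([
  {"delta_pos":[0,0,0.3],"turn":0},
  {"delta_pos":[0,0,0.3],"turn":0},
  {"delta_pos":[0,0,0.2],"turn":0},
  {"delta_pos":[0,0,0],"turn":0},
])

```text
time: 7.15
position: [0.5578, -0.2686, 0.103]
tool_rot: [0.006, 0.989, 0.147, 0.013]
force: [3.8, 0.8, -4.4]
opening: 0.0135
```

Run:
```python
from m import *
s,M=state()
```

```text
7.15 pos [ 0.5578 -0.2686  0.103 ] xyaw 16.9 zax [ 0.0278 -0.0074 -0.9996] F [ 3.8  0.8 -4.4] M [-0.67  0.39  0.04] op 0.0135 j6 -0.75
```

The upward support dropped below the spring force, so the pin is sitting in the notch. Opening the fingers.

apply_moves([
  {"delta_pos":[0,0,0],"turn":0},
  {"delta_pos":[0,0,0],"turn":0},
  {"delta_pos":[0,0,0],"turn":0},
  {"delta_pos":[0,0,0],"turn":0},
  {"delta_pos":[0,0,0],"turn":0},
  {"delta_pos":[0,0,0],"turn":0},
  {"delta_pos":[0,0,0],"turn":0},
  {"delta_pos":[0,0,0],"turn":0},
], fingers=0)

```text
time: 7.95
position: [0.5582, -0.2693, 0.1056]
tool_rot: [0.006, 0.989, 0.146, 0.014]
force: [-0.1, -0.5, 0.4]
opening: 0.0758
```

apply_moves([
  {"delta_pos":[0,0,-1],"turn":0},
  {"delta_pos":[0,0,-3],"turn":0},
  {"delta_pos":[0,0,-4],"turn":0},
  {"delta_pos":[0,0,-4],"turn":0},
  {"delta_pos":[0,0,-4],"turn":0},
  {"delta_pos":[0,-4,0],"turn":0},
  {"delta_pos":[0,0,0],"turn":0},
  {"delta_pos":[0,0,0],"turn":0},
])

```text
time: 8.75
position: [0.5413, -0.2287, 0.2763]
tool_rot: [0.006, 0.989, 0.146, 0.015]
force: [-0.1, 0.3, -0.2]
opening: 0.0919
```

Run:
```python
from m import *
state(); w=env.snapshot('wrist'); s=env.snapshot('side')
a=cv2.resize(s['pixels'][115:225,235:375],(560,440),interpolation=2)
cv2.imwrite('pics/g.png',np.hstack([a,])[:,:,::-1]); save(w,'w.png')
```

```text
8.75 pos [ 0.5413 -0.2287  0.2763] xyaw 16.83 zax [ 0.0322 -0.0083 -0.9994] F [-0.1  0.3 -0.2] M [-0.04  0.06  0.04] op 0.0919 j6 -0.7
```

View pics/g.png

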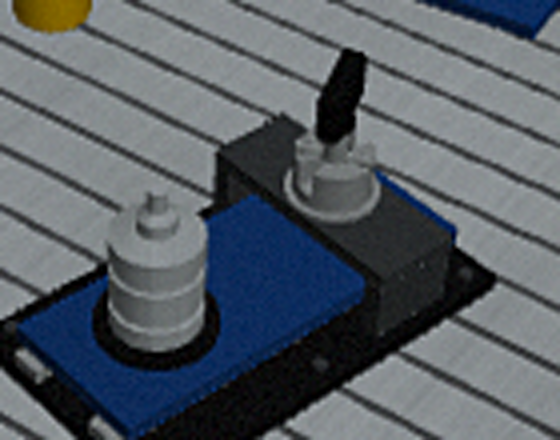

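View pics/w.png

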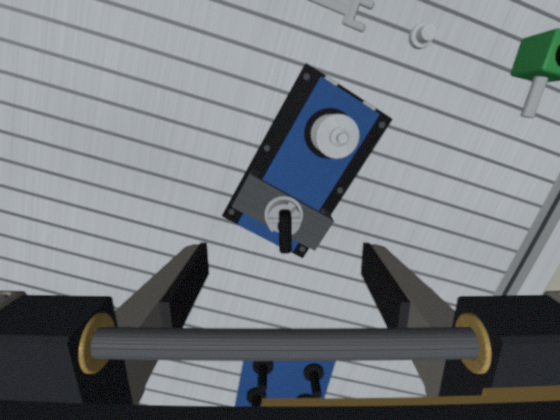

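Both views show the knob raised and standing crosswise to the bridge: side crop at (342,95), wrist at (285,230). I'll check the height and twist numerically.

Run:
```python
from fit import *
for l in(0,.0107,.020): fit(['side','wrist'],l,(.5575,-.2688,-1.27),60)
```

```text
side area 205.875 [ 108   69   52  110 3294]
wrist area 490.0 [ 109   60   55  171 7840]
['side', 'wrist'] xy [ 0.5606 -0.2748] yaw deg -70.4 1-IoU 0.211
side area 205.9375 [ 104   85   53  110 3295]
wrist area 483.5 [ 107   49   54  171 7736]
['side', 'wrist'] xy [ 0.5576 -0.268 ] yaw deg -69.2 1-IoU 0.192
side area 205.8125 [ 104  101   53  110 3293]
wrist area 485.5 [ 106   37   54  171 7768]
['side', 'wrist'] xy [ 0.5548 -0.2627] yaw deg -69.6 1-IoU 0.249
```

With the lift set to 0.0107 the fit lands on the known plunger axis, (0.5576, -0.268). Lifts of 0 and 20 mm land 6 mm off it. The twist comes out at about 57–60°, so I'm handing in.

```bash
python3 -c "
from rig import env
print(env.sign_off())"
```

```text
the job is handed in; nothing more can be done
None
```

The knob on the tall-cylinder slide is parked in its rest notch. I pulled it up about 19 mm, twisted it about 60° clockwise, let it down, released it and backed the arm off. The job was handed in at about 9 s of the 32 s allowed; I never touched the block slide's knob.

**Checks after release:**
- **Contact:** the wrist force was about 0 with the fingers open and clear.
- **Lift:** the side and wrist pictures show the knob raised and turned. The box fit agrees with the plunger axis only at a lift of about 10.7 mm; lifts of 0 and 20 mm put it about 6 mm off.
- **Twist:** the fit gives about 56–57°, against 60.4° measured at the gripper, so the two disagree by 3–4°. Both are well inside the range where the pin slides to the notch bottom.

**What disagreed or fell short:**
- **Network:** in the first top and side pictures the network mixed up the two slides, so I identified them by eye instead.
- **Box fit:** it was rough throughout. In the final check about 19% of the outline did not overlap, partly because the knob's ends are rounded.
- **Tool tilt:** the tool drifted about 1.8° off vertical, which caused only a small side force of up to about 5 N.

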